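# Line up a quarter-turn fastener and hold the filter cover shut

## Task

The spring-loaded filter cover on top of the bench air pump stands a little open because the key of its quarter-turn fastener lies across the slot beneath it. Turn the fastener's wing (either way) until it is in line with the two raised marks on the cover, then press the cover down flush against its frame and finish while still holding it pressed there, firmly but without heavy force. Leave the timer, the slide box and the marker pen where they are.

Things in the scene. Friction and masses are not known exactly. Their poses are not given: they have to be found in the camera images.
- pump: Bench air pump fixed to the worktop: white box 220 mm (its x, depth) x 200 mm (y) x 70 mm high with louvred flanks; origin at the centre of its underside, z up, front with two hose barbs towards -x. Its place and yaw vary. The cover lies in its top.
- frame: Fixed aluminium frame round the opening, 164 x 160 mm, top at z = 74 mm; origin and axes as the pump. A bridge below the fastener has a slot 9 mm wide along the pump's x; the fastener's key (24 x 5 x 9 mm, under it, along its wing) enters when within about 0.15 rad of line; otherwise it lands on the bridge and stops the cover at about 0.065 rad.
- panel: The aluminium cover panel, 156 x 156 x 4 mm; origin on its hinge line at the rear (pump x = +76 mm, z = 74 mm); it extends 156 mm along its own -x. Its upper face is 4 mm above its origin along its z; a 2 mm raised washer (42 mm diameter) and two 2 mm raised marks surround the fastener.
- cover (a joint): Hinge angle of the cover panel, rad: 0 flush on the frame, 0.14 as its spring holds it up (the fastener then stands about 15 mm higher and is tilted 0.14 rad to the rear). At the fastener about 3 N starts it down and about 8.5 N brings it flush, 12 to 20 N seats it firmly on the frame; let go, it springs up again.
- fastener (a joint): Turn of the fastener, rad, positive counterclockwise seen from above. 0 and 3.14 are both in line with the marks (wing and key are symmetric); it starts between 0.7 and 2.44, and end stops are at -0.35 and 3.49. It stays where it is left (friction 0.06 N m); there is no stop or click in line.
- wing (a point): Grip point: middle of the fastener's dark steel wing, a flat bar 38 mm long (point x) x 10 mm thick (point y, pinch here) x 18 mm high (point z, along the turning axis, 9 mm above and below the point). The point turns and tilts with the fastener. It lies 12 mm above the panel's upper face.
- marks (a point): Point on the fastener's axis on the panel's upper face, 106 mm in front of the hinge; its x is the line of the two raised black marks (20 x 5 x 2 mm, centred 35 mm before and behind the axis), its z is square to the panel. It moves with the panel.
- timer: Bystander: small white kitchen-type timer, 62 x 62 x 16 mm, origin at the centre of its underside, lying left of the pump.
- slide_box: Bystander: box of microscope slides, 60 x 86 x 30 mm, origin at the centre of its underside, right of the pump.
- marker_black: Bystander: marker pen, 135 mm long (its y), 16 mm high, origin under its centre, lying left of the pump.

How it is judged:
On the way:
1. the fastener's wing is in line with the marks (within 0.17 rad) (angle between the x axis of wing and the x axis of marks, either way round below 0.17 rad), for 0.2 s.
At the end, for the whole second after the job is handed in: The wing is in line with the marks (within 0.19 rad), the cover is flush on the frame (hinge below 0.014 rad, about 1.5 mm at the fastener) and presses on it with more than 1 N, and the gripper's fingers are still pushing on the cover or its fastener with more than 3 N (angle between the x axis of wing and the x axis of marks, either way round below 0.19 rad and value of joint cover below 0.014 rad and contact force between panel and frame above 1 N and contact force between the fingers and panel above 3 N); the arm keeps its last pose, push and grip.
It fails at once if the cover or the key is forced against the frame with more than 45 N (contact force between panel and frame above 45 N).
It fails at once if the timer is shifted by more than 25 mm (distance of timer from where it was at the start of the episode above 0.025 m).
It fails at once if the slide box is shifted by more than 25 mm (distance of slide_box from where it was at the start of the episode above 0.025 m).
It fails at once if the marker pen is shifted by more than 25 mm (distance of marker_black from where it was at the start of the episode above 0.025 m).
It also fails if it takes over 38 s, if anything falls off the work surface, if the arm or the gripper's body presses on something with over 40 N, if the wrist force passes 120 N, or if a joint passes its speed limit or range.

## Robot

A 6-joint arm with a two-finger parallel gripper is mounted at the origin on a cart in front of the work surface, level with it; the furniture and walls round the work are solid. World frame = base frame: x ahead of the robot, y to its left, z up, the work surface at z = 0. Lengths are in m, angles in rad, forces in N, time in s.
With the tool pointing down it reaches from about 0.375 to 0.9 m from the base axis. Payload 3.1 kg.
Tool frame: the origin (TCP) lies midway between the tips of the shut fingers; the grasp point (between the pads) lies manip.hold_point_z behind it (manip.hold_point_z is the distance from the TCP to the grasp point, in m); z points along the fingers, y is the direction in which the jaws open and shut (so a half turn about z gives the same grasp; the last joint's range is limited). The gripper opens to 85 mm and grips with 20 to 120 N. Pads are 22 mm wide; open, the fingers measure 114 mm over their backs; the gripper's body (76 mm by 85 mm) begins 54 mm behind the grasp point. The pads swing forward as they close: fully open they stand 13 mm farther back than shut.
Start: joints at [-1.51, 0.527, 1.433, -0, 1.181, -0.178], TCP at [0.148, -0.607, 0.231] pointing down, gripper open.
Joint ranges: [-3.08, 3.08], [-0.75, 2.2], [0.22, 2.44], [-1.43, 4.57], [0, 2.65], [-2.85, 2.85]. Speed limits (rad/s): [2.79, 2.79, 3.14, 3.14, 3.14, 3.14].

## Interface

Orientations are given as a unit quaternion [x, y, z, w].
In Python, from station import manip, snapshot, workorder, models gives the robot as it stands.
- The arm moves only by the tool jog_arm, never from a script. Its argument "commands" is a list of rows, each a list of 5 numbers: the opening in per cent of the stroke, from 0 (shut) to 100 (fully open), then the shift along the world's x, y, z in cm, then the turn about the world's z in rad. A call has 1 to 8 rows; each row shifts and turns the pose as measured when the row begins; what a row does not reach is not made up. A row lasts 1/12 s, in which the tool goes at most 41.7 mm and 7.16 degrees, less where a joint would pass 70% of its speed; a pose out of reach is approached as far as the arm can. A call with a gripper value outside its range is refused whole. The fingers move at their own pace and stop on an object; "squeeze" is the grip in N (left out, the last holds). Time passes only in rows, so rows that do not move let the fingers close. It gives the time, the measured TCP pose, the force and the opening at its end, in the units of the state.
- manip.sense(): the state, without advancing time (a new reading comes with each control period).
- snapshot(name): name is "side" or "top"; returns a dict with "image" (420x560x3 uint8, red, green, blue), "intrinsics" (3x3 intrinsics, pixels), "extrinsics" (4x4, takes a point from camera to world coordinates). Camera axes: x right, y down, z forward; pixel columns grow to the right and rows downward; lengths in m; the calibration is good to about 2 mm. A picture is of the moment at which its call begins. There is no depth.
- workorder.sign_off(): hands the job in, once; it reports no verdict.
Trained networks look in a picture, given as the dict that the camera call returned (one of the last four; its "shot" number tells which), for a name from the list of things; names that differ only in an ending like _2 or _b are one class to them, and where a whole thing is asked for, a point or a joint stands for the part that bears it (a point fixed in the world has none). Each returns a list of dicts, best first, with "score" (0 to 1); they miss things now and then, are a little off and sometimes report something else, mostly with a low value. They report only what shows in the picture. A call takes as long as a camera call.
- models.find_in(picture, name): "centre" ([x, y, z] in m, in world coordinates, good to about 4 mm: the middle of the surface that is visible of it).
- models.pinpoint(picture, name): "centre" ([x, y, z] in m, in world coordinates, good to about 4 mm: a listed point, or the origin of a listed thing).
The state is a dict: "t": time; "q": joint angles; "qd": joint speeds; "tau": joint torques, N m; "tcp_pos": TCP position; "tool_rot": TCP orientation; "force": force on the tool from outside, world axes, zero at the start; "ft_torque": the same for the moment, N m; "finger_gap": opening from 0.0 (shut) to 1.0 (fully open).
Only numpy, scipy, OpenCV 4.12 (cv2) and the standard library are available. Lean on these libraries where they do the work, as an engineer would, in place of code of your own. Each camera call takes 0.05 s, during which the arm holds its last target. There are 200 camera calls.

## Working session

There is one attempt and no reset: what is moved stays moved. The work goes in short steps, Python scripts to look and compute and a tool call to move; the robot and the scene stay as the last step left them, time stands still between calls to the robot, and variables do not carry over. Pictures are saved under pics/ and viewed, about 8 in all and at most 12, crops included, and the job is handed in when it is done.

Besides the shell and the picture viewer there is one more tool, called after ">>>" as name(argument=value, ...) on one line, values as JSON. jog_arm: Moves the arm, as the interface text tells. Its arguments: {"type":"object","properties":{"commands":{"type":"array","items":{"type":"array","items":{"type":"number"}}},"squeeze":{"type":"number"}},"required":["commands"]}

```bash
mkdir -p pics; cat > h.py <<'E'
import numpy as np,cv2
from station import manip,snapshot,workorder,models
def proj(s,p):
    E=np.linalg.inv(np.array(s["extrinsics"]));p=E[:3,:3]@np.array(p)+E[:3,3];q=np.array(s["intrinsics"])@p;return q[:2]/q[2]
def save(s,n,crop=None,f=1):
    im=np.array(s["image"])[:,:,::-1]
    if crop: x0,y0,x1,y1=crop; im=im[y0:y1,x0:x1]
    cv2.imwrite("pics/"+n+".png",cv2.resize(im,None,fx=f,fy=f,interpolation=cv2.INTER_CUBIC))
E
python3 - <<'E'
from h import *
print(manip.sense(),manip.hold_point_z)
for c in("top","side"):
    s=snapshot(c);save(s,c+"0")
    print(c,np.round(s["extrinsics"],3).tolist())
    for n in("pump","frame","panel","wing","marks","timer","slide_box","marker_black"):
        for r in models.pinpoint(s,n)[:2]:print(n,np.round(r["centre"],4),r["score"],proj(s,r["centre"]).round(0))
E
```

```text
{'t': 0.0, 'q': array([-1.50949348e+00,  5.28459294e-01,  1.43391727e+00,  4.07102758e-06,
        1.18140648e+00, -1.78523245e-01]), 'qd': array([ 9.96508846e-04, -5.99745320e-05,  2.19570061e-03, -1.10477016e-03,
        7.43670488e-04, -6.81308190e-04]), 'tau': array([ 3.95854149e-04, -4.42354238e+01, -1.78024185e+01, -1.56103206e-04,
        8.48111522e-03,  2.81688187e-06]), 'tcp_pos': array([ 0.148429  , -0.60637221,  0.23033309]), 'tool_rot': array([ 9.92818539e-01,  1.19625038e-01,  6.60318983e-05, -1.09320401e-03]), 'force': array([-0.02100265,  0.34353957, -0.1701305 ]), 'ft_torque': array([0.05273549, 0.01481382, 0.02595956]), 'finger_gap': 1.0005388067663923} 0.0187
top [[0.013, -0.983, 0.183, 0.37], [-1.0, -0.017, -0.018, 0.081], [0.02, -0.183, -0.983, 1.138], [0.0, 0.0, 0.0, 1.0]]
pump [ 0.5485  0.1307 -0.0017] 0.63 [240. 215.]
pump [ 0.6544  0.2629 -0.0021] 0.33 [185. 169.]
panel [0.6169 0.1005 0.0756] 0.58 [253. 179.]
wing [0.5189 0.1387 0.1033] 0.69 [234. 221.]
marks [0.5132 0.1438 0.0895] 0.85 [231. 224.]
slide_box [ 0.5085 -0.0507  0.0013] 0.95 [318. 233.]
marker_black [0.5298 0.3166 0.0051] 0.74 [158. 221.]
marker_black [ 6.558e-01  2.643e-01 -1.000e-04] 0.21 [184. 168.]
side [[-0.954, -0.123, 0.273, 0.286], [-0.299, 0.408, -0.863, 0.958], [-0.006, -0.905, -0.426, 0.534], [0.0, 0.0, 0.0, 1.0]]
pump [ 0.5452  0.1322 -0.0031] 0.82 [291. 275.]
frame [ 5.417e-01  1.344e-01 -4.000e-04] 0.96 [292. 275.]
panel [0.6108 0.0995 0.075 ] 0.67 [266. 230.]
wing [0.5218 0.1394 0.1021] 0.73 [301. 232.]
marks [0.5218 0.1448 0.0957] 0.55 [300. 237.]
timer [ 0.6569  0.2678 -0.0019] 0.94 [213. 302.]
slide_box [ 0.512  -0.0479  0.001 ] 0.54 [327. 237.]
marker_black [ 0.5295  0.3122 -0.0007] 0.67 [269. 328.]
```

```bash
python3 - <<'E'
import cv2,numpy as np
a=cv2.imread("pics/top0.png");b=cv2.imread("pics/side0.png")
A=cv2.resize(a[150:290,140:340],None,fx=4,fy=4,interpolation=cv2.INTER_CUBIC)
cv2.imwrite("pics/topc.png",A)
cv2.imwrite("pics/sidec.png",cv2.resize(b[170:330,190:400],None,fx=3.6,fy=3.6,interpolation=cv2.INTER_CUBIC))
E
```

```text
(no output)
```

View pics/topc.png

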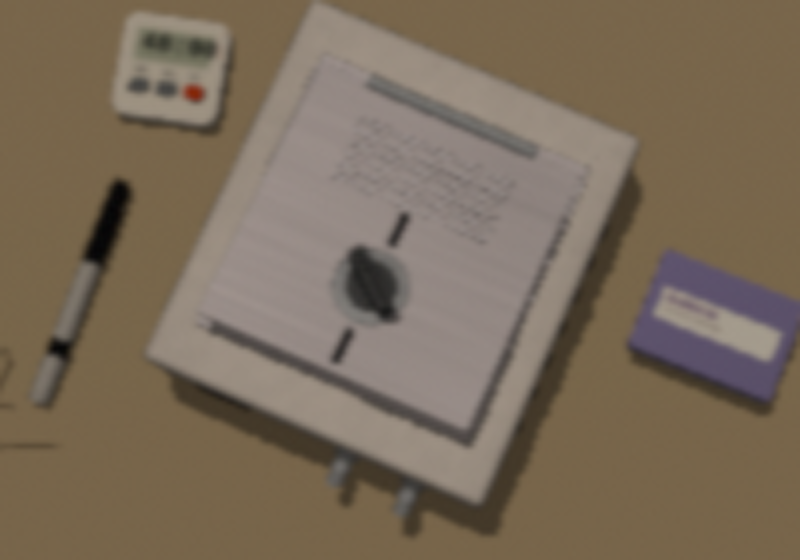

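View pics/sidec.png

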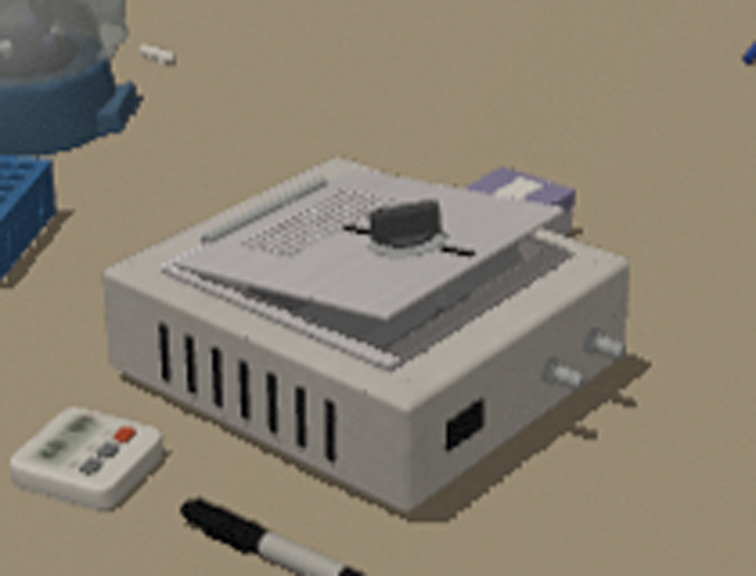

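The top view (crop 4x) shows the marks at (400,229) and (342,346), so pump yaw is about -0.46. The wing runs from (388,315) to (356,253), world yaw about +0.48, so it needs about -0.94 rad. The side view confirms the cover is open with clear space above it. I'll travel along an arc to stay within reach.

>>> jog_arm(commands=[[100,3,2.5,0,0.03],[100,3,2.5,0,0.03],[100,3,2.5,0,0.03],[100,3,2.5,0,0.03],[100,3,2.5,0,0.03],[100,3,2.5,0,0.03],[100,3,2.5,0,0.03],[100,3,2.5,0,0.03]], squeeze=30)

```text
t: 1.57
tcp_pos: [0.3891, -0.4072, 0.232]
tool_rot: [0.972, 0.235, -0.001, 0.005]
force: [0.9, -0.2, 0.3]
finger_gap: 1.0
```

>>> jog_arm(commands=[[100,2,3.5,0,0],[100,2,3.5,0,0],[100,2,3.5,0,0],[100,2,3.5,0,0],[100,2,3.5,0,0],[100,1,4,0,0],[100,1,4,0,0],[100,1,4,0,0]])

```text
t: 2.23
tcp_pos: [0.5282, -0.1075, 0.234]
tool_rot: [0.972, 0.235, 0.003, 0.01]
force: [0.8, -1.0, 0.5]
finger_gap: 0.998
```

```bash
python3 - <<'E'
from h import *
from scipy.spatial.transform import Rotation as R
# back-project top pixels (crop/4+offset) on plane z
s=snapshot("top");E=np.array(s["extrinsics"]);K=np.array(s["intrinsics"])
def bp(u,v,z):
    d=E[:3,:3]@np.linalg.solve(K,[140+u/4,150+v/4,1]);return E[:3,3]+d*(z-E[2,3])/d[2]
m1,m2=bp(400,229,.09),bp(342,346,.1);w1,w2=bp(356,253,.113),bp(388,315,.113)
for a,b in((m1,m2),(w1,w2)):d=a-b;print((a+b)/2,np.arctan2(d[1],d[0]),np.hypot(*d[:2]))
q=manip.sense();x=R.from_quat(q["tool_rot"]).as_matrix()
print(q["t"],q["tcp_pos"],np.arctan2(x[1,0],x[0,0]),q["q"])
E
```

```text
[0.51795641 0.14074218 0.095     ] -0.41536665025749675 0.07029349458543001
[0.51697223 0.13941938 0.113     ] 0.4967858530195105 0.036685713358373936
2.2833 [ 0.52861264 -0.09966659  0.23391821] 0.47919896989261834 [-0.39099342  0.40219251  1.65750866 -0.00649066  1.0673591   0.70373115]
```

>>> jog_arm(commands=[[100,-0.2,4,0,0],[100,-0.2,4,0,0],[100,-0.2,4,0,0],[100,-0.2,4,0,0],[100,-0.1,4,0,0],[100,0,3,0,0],[100,0,0,0,0],[100,0,0,0,0]])

```text
t: 2.95
tcp_pos: [0.5208, 0.1349, 0.2356]
tool_rot: [0.97, 0.241, 0.008, 0.008]
force: [-0.1, -0.7, 0.3]
finger_gap: 0.999
```

```bash
cat >> h.py <<'E'
from scipy.spatial.transform import Rotation as R
def st():
    q=manip.sense();x=R.from_quat(q["tool_rot"]).as_matrix()
    print(round(q["t"],2),q["tcp_pos"].round(4),"yaw",np.arctan2(x[1,0],x[0,0]).round(3),"z",x[:,2].round(3),"F",q["force"].round(1),q["finger_gap"].round(3),"q6",q["q"][5].round(2))
E
python3 - <<'E'
from h import *
st()
E
```

```text
Traceback (most recent call last):
  File "h.py", line 12, in st
    print(round(q["t"],2),q["tcp_pos"].round(4),"yaw",np.arctan2(x[1,0],x[0,0]).round(3),"z",x[:,2].round(3),"F",q["force"].round(1),q["finger_gap"].round(3),"q6",q["q"][5].round(2))
                                                                                                                                     ^^^^^^^^^^^^^^^^^^^^^
AttributeError: 'float' object has no attribute 'round'
```

>>> jog_arm(commands=[[100,-0.2,0.5,-3,0],[100,0,0,-3,0],[100,0,0,-3,0],[100,0,0,-2,0],[100,0,0,-1,0],[100,0,0,0,0]])

```text
t: 3.45
tcp_pos: [0.523, 0.1346, 0.1145]
tool_rot: [0.971, 0.239, 0.013, 0.01]
force: [-0.3, 0.8, -0.1]
finger_gap: 1.0
```

```bash
sed -i 's/q\["finger_gap"\].round(3)/round(q["finger_gap"],3)/' h.py
python3 - <<'E'
from h import *
st();s=snapshot("side");save(s,"s1",(190,150,400,310),3.6);print(*[(r["centre"],r["score"]) for r in models.pinpoint(s,"wing")])
E
```

```text
3.45 [0.523  0.1346 0.1145] yaw 0.484 z [ 0.03  -0.013 -0.999] F [-0.3  0.8 -0.1] 1.0 q6 1.16
([0.5221, 0.1423, 0.1009], 0.62)
```

View pics/s1.png

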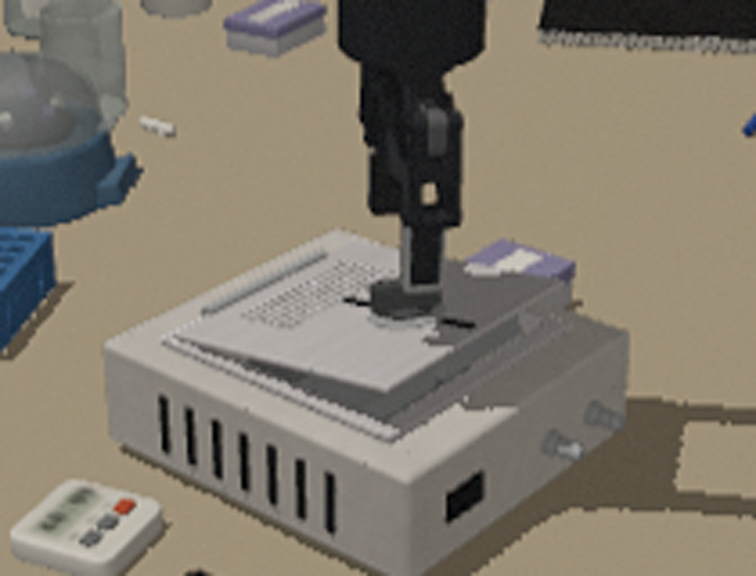

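The fingers straddle the wing at (405,295), but the TCP is about 4 mm off in x and 5 mm in y. I'll correct, go down another 12 mm and close.

>>> jog_arm(commands=[[100,-0.4,0.5,0,0],[100,0,0.1,-0.6,0],[100,0,0,-0.5,0],[100,0,0,0,0]])

```text
t: 3.88
tcp_pos: [0.5235, 0.1402, 0.1087]
tool_rot: [0.971, 0.238, 0.019, 0.011]
force: [0.5, -0.4, 0.4]
finger_gap: 0.995
```

```bash
python3 - <<'E'
from h import *
st()
E
```

```text
3.88 [0.5235 0.1402 0.1087] yaw 0.482 z [ 0.043 -0.013 -0.999] F [ 0.5 -0.4  0.4] 0.995 q6 1.17
```

>>> jog_arm(commands=[[100,-0.4,0,-0.5,0],[100,-0.3,0,-0.2,0],[100,0,0,0,0]])

```text
t: 4.13
tcp_pos: [0.5165, 0.1405, 0.102]
tool_rot: [0.971, 0.239, 0.02, 0.011]
force: [0.1, -0.4, 0.8]
finger_gap: 1.001
```

```bash
python3 - <<'E'
from h import *
st()
E
```

```text
4.13 [0.5165 0.1405 0.102 ] yaw 0.483 z [ 0.045 -0.013 -0.999] F [ 0.1 -0.4  0.8] 1.001 q6 1.17
```

>>> jog_arm(commands=[[40,0.1,0,0,0],[20,0,0,0,0],[0,0,0,0,0],[0,0,0,0,0],[0,0,0,0,0],[0,0,0,0,0]], squeeze=25)

```text
t: 4.63
tcp_pos: [0.5177, 0.1406, 0.1021]
tool_rot: [0.971, 0.239, 0.021, 0.012]
force: [2.2, -3.8, -0.8]
finger_gap: 0.148
```

```bash
python3 - <<'E'
from h import *
st()
E
```

```text
4.63 [0.5177 0.1406 0.1021] yaw 0.483 z [ 0.046 -0.013 -0.999] F [ 2.2 -3.8 -0.8] 0.148 q6 1.17
```

>>> jog_arm(commands=[[0,0,0,0,0],[0,0,0,0,-0.1],[0,0,0,0,-0.1],[0,0,0,0,-0.1],[0,0,0,0,0]])

```text
t: 5.05
tcp_pos: [0.5174, 0.1408, 0.1019]
tool_rot: [0.996, 0.084, 0.018, 0.014]
force: [0.8, -1.1, -0.5]
finger_gap: 0.119
```

```bash
python3 - <<'E'
from h import *
st()
E
```

```text
5.05 [0.5174 0.1408 0.1019] yaw 0.168 z [ 0.038 -0.025 -0.999] F [ 0.8 -1.1 -0.5] 0.119 q6 1.51
```

>>> jog_arm(commands=[[0,0,0,0,-0.1],[0,0,0,0,-0.1],[0,0,0,0,-0.1],[0,0,0,0,-0.1],[0,0,0,0,-0.1],[0,0,0,0,-0.07],[0,0,0,0,0],[0,0,0,0,0]])

```text
t: 5.72
tcp_pos: [0.5175, 0.1423, 0.1017]
tool_rot: [0.979, -0.203, 0.013, 0.017]
force: [0.2, -1.0, 0.1]
finger_gap: 0.11
```

```bash
python3 - <<'E'
from h import *
st();s=snapshot("top");save(s,"t2",(170,160,300,270),5)
s=snapshot("side");save(s,"s2",(240,190,370,290),5)
E
```

```text
5.72 [0.5175 0.1423 0.1017] yaw -0.408 z [ 0.019 -0.038 -0.999] F [ 0.2 -1.   0.1] 0.11 q6 2.1
```

View pics/s2.png

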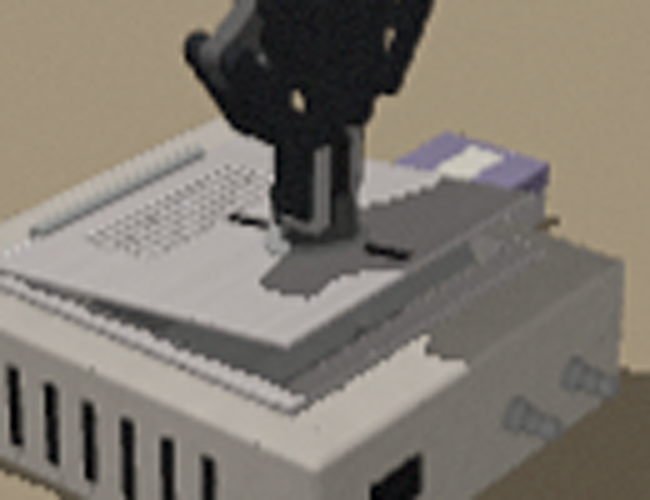

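View pics/t2.png

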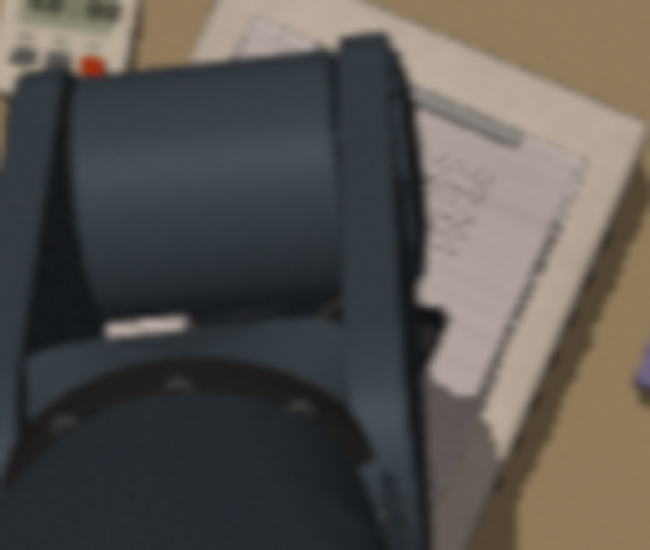

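The wing looks in line with the marks: they sit at (248,220) and (388,252) in the side crop with the fingers between them. Tool yaw is -0.408, against about -0.42 for the pump. The top view is blocked by the arm. Next I press down in steps, watching the force.

>>> jog_arm(commands=[[0,-0.05,0,-0.3,0],[0,-0.1,0,-0.3,0],[0,-0.1,0.05,-0.3,0],[0,0,0,0,0]])

```text
t: 6.15
tcp_pos: [0.5157, 0.1432, 0.0943]
tool_rot: [0.979, -0.201, 0.015, 0.016]
force: [-2.2, -0.4, 6.3]
finger_gap: 0.11
```

```bash
python3 - <<'E'
from h import *
st()
E
```

```text
6.15 [0.5157 0.1432 0.0943] yaw -0.404 z [ 0.023 -0.037 -0.999] F [-2.2 -0.4  6.3] 0.11 q6 2.1
```

>>> jog_arm(commands=[[0,-0.1,0.05,-0.3,0],[0,-0.1,0.05,-0.3,0],[0,0,0,0,0]])

```text
t: 6.4
tcp_pos: [0.5149, 0.1435, 0.0906]
tool_rot: [0.98, -0.199, 0.018, 0.016]
force: [-2.5, -0.0, 7.5]
finger_gap: 0.111
```

>>> jog_arm(commands=[[0,0,0,-0.15,0],[0,0,0,0,0]])

```text
t: 6.57
tcp_pos: [0.5149, 0.1435, 0.0905]
tool_rot: [0.98, -0.198, 0.019, 0.016]
force: [-1.5, -0.0, 7.5]
finger_gap: 0.111
```

>>> jog_arm(commands=[[0,0,0,-0.3,0],[0,0,0,-0.3,0]])

```text
t: 6.73
tcp_pos: [0.5144, 0.1437, 0.0868]
tool_rot: [0.98, -0.197, 0.019, 0.016]
force: [-6.2, 0.4, 30.1]
finger_gap: 0.11
```

>>> jog_arm(commands=[[0,0,0,-0.25,0]])

```text
t: 6.82
tcp_pos: [0.5144, 0.1437, 0.0866]
tool_rot: [0.98, -0.196, 0.02, 0.016]
force: [-7.9, -0.3, 32.7]
finger_gap: 0.11
```

>>> jog_arm(commands=[[0,0,0,-0.1,0]])

```text
t: 6.9
tcp_pos: [0.5144, 0.1437, 0.0874]
tool_rot: [0.98, -0.195, 0.021, 0.016]
force: [-2.1, -0.4, 7.4]
finger_gap: 0.113
```

```bash
python3 - <<'E'
from h import *
st();s=snapshot("side");save(s,"s3",(190,170,400,310),3.6);st()
for c in(s,):print(*[(r["centre"],r["score"]) for n in("wing","marks") for r in models.pinpoint(s,n)]);st()
E
```

```text
6.9 [0.5144 0.1437 0.0874] yaw -0.393 z [ 0.034 -0.039 -0.999] F [-2.1 -0.4  7.4] 0.113 q6 2.1
6.95 [0.5143 0.1437 0.0872] yaw -0.392 z [ 0.034 -0.039 -0.999] F [-2.9  0.1  7.9] 0.113 q6 2.1
([0.522, 0.1444, 0.091], 0.66) ([0.5201, 0.1449, 0.0797], 0.89) ([0.6147, 0.1014, 0.077], 0.7) ([0.5434, 0.1302, -0.001], 0.58)
7.05 [0.5144 0.1437 0.0869] yaw -0.393 z [ 0.034 -0.039 -0.999] F [-3.7 -0.5 11. ] 0.11 q6 2.1
```

View pics/s3.png

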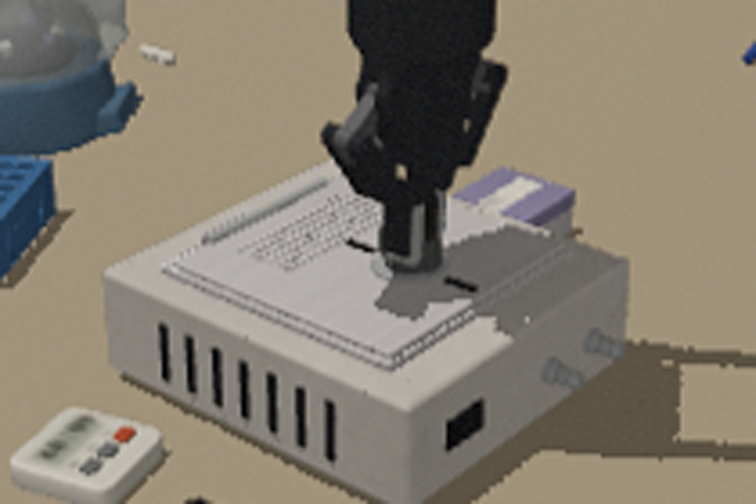

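The cover is flush all round and the wing is in line with the marks at (360,245) and (460,285). I'll set a moderate hold.

>>> jog_arm(commands=[[0,0,0,-0.16,0]])

```text
t: 7.13
tcp_pos: [0.5143, 0.1437, 0.0868]
tool_rot: [0.981, -0.195, 0.021, 0.016]
force: [-4.1, -0.7, 16.6]
finger_gap: 0.111
```

```bash
python3 - <<'E'
from h import *
st()
for i in range(4): snapshot("side");st()
E
```

```text
7.13 [0.5143 0.1437 0.0868] yaw -0.391 z [ 0.035 -0.039 -0.999] F [-4.1 -0.7 16.6] 0.111 q6 2.1
7.18 [0.5144 0.1437 0.0869] yaw -0.391 z [ 0.035 -0.039 -0.999] F [-3.6  0.1 12.9] 0.109 q6 2.1
7.23 [0.5144 0.1437 0.0869] yaw -0.392 z [ 0.035 -0.039 -0.999] F [-4.1 -0.4 13.9] 0.111 q6 2.1
7.28 [0.5143 0.1437 0.0869] yaw -0.392 z [ 0.035 -0.039 -0.999] F [-4.2 -0.3 12.8] 0.108 q6 2.1
7.33 [0.5143 0.1437 0.0869] yaw -0.392 z [ 0.035 -0.039 -0.999] F [-3.3  1.  13.9] 0.112 q6 2.1
```

>>> jog_arm(commands=[[0,0,0,-0.19,0]])

```text
t: 7.42
tcp_pos: [0.5144, 0.1437, 0.0868]
tool_rot: [0.981, -0.194, 0.022, 0.016]
force: [-4.9, 0.3, 19.0]
finger_gap: 0.11
```

```bash
python3 - <<'E'
from h import *
F=[]
for i in range(6): s=snapshot("side");F.append(manip.sense()["force"][2])
st();print(F)
if all(14<f<24 for f in F[2:]): workorder.sign_off();print("signed");st()
E
```

```text
7.72 [0.5144 0.1437 0.0868] yaw -0.39 z [ 0.037 -0.039 -0.999] F [-4.3 -0.5 15.7] 0.107 q6 2.1
[np.float64(15.274544841557129), np.float64(16.325424325215717), np.float64(16.036439066785743), np.float64(15.851864561846133), np.float64(16.570857192239632), np.float64(15.669574867616662)]
the job is handed in; nothing more can be done
signed
the job is handed in; nothing more can be done
```

I gripped the fastener's wing, turned it about 0.9 rad clockwise into line with the marks, and pressed the cover flush. I handed the job in at about 7.7 s with the gripper still holding it down.

**Last checks:**
- **Press force:** steady at 15–16.5 N downward over the last 0.3 s, inside the 12–20 N range that seats the cover.
- **Cover:** the tool height was 86.8 mm, against about 86.7 mm expected with the cover flush. The last side picture showed the cover flush all round.
- **Wing alignment:** tool yaw was -0.39 rad, against about -0.42 rad measured for the marks. I judged this from the gripper angle and the side view, because the arm blocked the top camera.
- **Bystanders:** the tool never came near the timer, slide box or marker pen, but I did not measure their positions again.

**One overshoot:** the press briefly reached about 33 N at the wrist while seating, below the 45 N limit, and I eased it off at once.

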